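# Check the bench balance with the brass weight

### The job

Check the small bench balance: first press its blue zero key fully down while the pan is empty, then take the brass check weight out of the sloping wooden stand and set it gently upright in the middle of the pan, inside the black ring, and let go. Never push the pan down to its stop, leave the stainless-steel weight in its pocket, and do not knock over the pink bottle that stands just behind them.

Things in the scene. Friction and masses are not known exactly. Their poses are not given: they have to be found in the camera images.
- brass_weight_center (a point): Centre (on the axis, 31 mm above the foot) of the loose brass-coloured weight, about 0.5 kg, 62 mm high: round body 44 mm in diameter, 40 mm high; 16 mm neck; round knob 24 mm in diameter from 47 to 62 mm. z runs from foot to knob; at the start it leans 25 deg from vertical towards the robot, square to the stand's face, in either pocket.
- steel_weight_center (a point): The same point of the silver-coloured stainless-steel weight, of equal shape and size, in the other pocket, 100 mm away. It stays there.
- weight_stand: Fixed wooden stand, 100 x 164 mm; origin on the bench, 30 mm in front (-x) of its centre. Its board's face slopes 25 deg, low at the stand's -x (robot's side), top edge 63 mm high. Two round pockets, 47 mm wide and 10 mm deep, square to the face, at y = -50 and +50 mm; a foot stands in them at x = +26, z = 35 mm, so 30 mm of each weight's body and its knob stick out.
- balance: White bench balance, fixed for the run, 136 x 148 mm, deck 45 mm high; origin on the bench under the pan's axis, its front (display, key) towards -x. Zero key at x = -58, y = -54 mm (front right corner).
- pan_center (a point): Centre of the upper face of the round aluminium pan (96 mm in diameter, flat), about 67 mm above the bench when empty; z up. A black ring 69 mm in outer diameter is marked round it. The point moves down with the pan.
- pan (a joint): Depth of the pan below its empty height, in m: 0 empty; sprung at 800 N/m and damped, so that the weight sinks it about 6 mm; its stop is at 0.014.
- zero_key (a joint): Travel of the zero key, in m: 0 out, 0.006 fully down; spring-loaded, takes 5 N to go fully down and comes back by itself.
- zero_key_top (a point): Centre of the top of the blue zero key (24 mm in diameter) on the balance's deck; it is pressed straight down.
- flux_cleaner: Loose pink pump bottle with a white cap, 53 mm in diameter, 94 mm high, standing just behind the stand and balance (a second one, far back, does not matter); origin at the centre of its foot, z up.

How it is judged:
By the outcome, as a careful person would: the job done as asked, in the order asked, and still so for the second after the job is handed in, with the robot touching nothing.
It also fails if it takes over 45 s, if anything falls off the work surface, if the arm or the gripper's body presses on something with over 40 N, if the wrist force passes 120 N, or if a joint passes its speed limit or range.

### The arm

A 7-joint arm with a two-finger parallel gripper is mounted at the origin on a cart in front of the work surface, level with it; the furniture and walls round the work are solid. World frame = base frame: x ahead of the robot, y to its left, z up, the work surface at z = 0. Lengths are in m, angles in rad, forces in N, time in s.
With the tool pointing down it reaches from about 0.35 to 0.9 m from the base axis. Payload 7.2 kg.
Tool frame: the origin (TCP) lies midway between the tips of the shut fingers; the grasp point (between the pads) lies 19 mm behind it; z points along the fingers, x is the direction in which the jaws open and shut, and the axes are right-handed (so a half turn about z gives the same grasp; the last joint's range is limited). The gripper opens to 88 mm and grips with 3 to 60 N. Pads are 20 mm wide; open, the fingers measure 115 mm over their backs; the gripper's body (75 mm by 178 mm) begins 61 mm behind the grasp point.
Start: joints at [-1.35, 0.411, -0.013, 1.596, 0.006, 1.134, -0.082], TCP at [0.178, 0.599, 0.223] pointing down, gripper open.
Joint ranges: [-2.95, 2.95], [-0.29, 1.99], [-1.47, 1.44], [0.14, 2.54], [-1.03, 4.17], [0.13, 1.85], [-2.86, 2.86]. Speed limits (rad/s): [2.39, 2.39, 3.01, 3.01, 3.14, 3.14, 3.14].

### API

Orientations are given as a unit quaternion [w, x, y, z].
In Python, from workcell import arm, optics, models gives the robot as it stands. The module is installed in compiled form; this text tells all that it offers.
- The arm moves only by the tool jog_arm, never from a script. Its argument "motion" is one flat list of numbers, 7 for each row, row after row: the turn, a rotation vector about the tool's x, y, z in rad, then the shift along the tool's x, y, z in cm, then the finger opening in cm, from 0 to 8.78. In form: [ax, ay, az, dx, dy, dz, gripper, ax, ay, az, dx, dy, dz, gripper, ...]. A call has 1 to 10 rows; each row is the pose to reach, as a shift and turn from the pose commanded when the call began, along the tool's axes at that moment; what a row does not reach only later rows make up. A row lasts 1/10 s, in which the tool goes at most 50 mm and 8.59 degrees, less where a joint would pass 70% of its speed; a pose out of reach is approached as far as the arm can. A call with a gripper value outside its range is refused whole. The fingers move at their own pace and stop on an object; "squeeze" is the grip in N (left out, the last holds). Time passes only in rows, so rows that repeat a pose let the fingers close. It gives the time, the measured TCP pose, the force and the opening at its end, in the units of the state.
- arm.read_state(): the state, without advancing time (a new reading comes with each control period).
- optics.camera(name): name is "scene" or "top" or "wrist"; returns a dict with "pixels" (420x560x3 uint8, blue, green, red), "intrinsics" (3x3 intrinsics, pixels), "dist" ([k1, k2, p1, p2, k3] as OpenCV has them; the pictures are not rectified), "R" (3x3) and "t" (3): a world point X has camera coordinates R X + t; the wrist camera has in their place "hand_eye" (4x4, takes a point from camera to tool coordinates, whose origin is the TCP and whose axes are the tool frame's). Camera axes: x right, y down, z forward; pixel columns grow to the right and rows downward; lengths in m; the calibration is good to about 2 mm. A picture is of the moment at which its call begins: read the wrist's pose just before it. There is no depth.
- arm.sign_off(): hands the job in, once; it reports no verdict.
Trained networks look in a picture, given as the dict that the camera call returned (one of the last four; its "shot" number tells which), for a name from the list of things; names that differ only in an ending like _2 or _b are one class to them, and where a whole thing is asked for, a point or a joint stands for the part that bears it (a point fixed in the world has none). Each returns a list of dicts, best first, with "score" (0 to 1); they miss things now and then, are a little off and sometimes report something else, mostly with a low value. They report only what shows in the picture. A call takes as long as a camera call.
- models.search_frame(name, picture): "uv" ([column, row] in pixels, amid what is visible of it).
- models.cut_out(name, picture): "mask" (420x560 bool, what is visible of it) and "uv" ([column, row] in pixels, amid what is visible of it).
- models.pinpoint(name, picture): "uv" ([column, row] in pixels: a listed point, or the origin of a listed thing).
The state is a dict: "clock": time; "q": joint angles; "dq": joint speeds; "effort": joint torques, N m; "tool_pos": TCP position; "tcp_rot": TCP orientation; "ft_force": force on the tool from outside, world axes, zero at the start; "wrist_torque": the same for the moment, N m; "grip_width": opening from 0.0 (shut) to 1.0 (fully open).
Only numpy, scipy, OpenCV 4.12 (cv2) and the standard library are available. Lean on these libraries where they do the work, as an engineer would, in place of code of your own. Each camera call takes 0.05 s, during which the arm holds its last target.

## Working session

There is one attempt and no reset: what is moved stays moved. The work goes in short steps, Python scripts to look and compute and a tool call to move; the robot and the scene stay as the last step left them, time stands still between calls to the robot, and variables do not carry over. Pictures are saved under pics/ and viewed, and the job is handed in when it is done.

Besides the shell and the picture viewer there is one more tool, called after ">>>" as name(argument=value, ...) on one line, values as JSON. jog_arm: Moves the arm, as the interface text tells. Its arguments: {"type":"object","properties":{"motion":{"type":"array","items":{"type":"number"}},"squeeze":{"type":"number"}},"required":["motion"]}

```bash
mkdir -p pics
cat > h.py <<'E'
import numpy as np, cv2
from scipy.spatial.transform import Rotation as Ro
from workcell import arm, optics, models
def st():
    s=arm.read_state(); return s
def rot(s):
    q=s['tcp_rot']; return Ro.from_quat([q[1],q[2],q[3],q[0]]).as_matrix()
def shot(name):
    s=arm.read_state(); c=optics.camera(name)
    if name=='wrist':
        T=np.eye(4);T[:3,:3]=rot(s);T[:3,3]=s['tool_pos']
        W=T@np.array(c['hand_eye']); Rm=W[:3,:3].T; c['Rw']=Rm; c['tw']=-Rm@W[:3,3]
    else: c['Rw']=np.array(c['R']); c['tw']=np.array(c['t']).ravel()
    return c
def ray(c,uv):
    p=cv2.undistortPoints(np.array([[uv]],float),np.array(c['intrinsics']),np.array(c['dist']))[0,0]
    d=c['Rw'].T@np.array([p[0],p[1],1]); o=-c['Rw'].T@c['tw']; return o,d/np.linalg.norm(d)
def atz(c,uv,z):
    o,d=ray(c,uv); return o+d*(z-o[2])/d[2]
def tri(rs):
    A=0;b=0
    for o,d in rs:
        P=np.eye(3)-np.outer(d,d); A=A+P; b=b+P@o
    x=np.linalg.solve(A,b); return x,[np.linalg.norm((np.eye(3)-np.outer(d,d))@(x-o)) for o,d in rs]
def proj(c,X):
    r,_=cv2.Rodrigues(c['Rw']); return cv2.projectPoints(np.array(X,float).reshape(-1,1,3),r,c['tw'],np.array(c['intrinsics']),np.array(c['dist']))[0].reshape(-1,2)
def save(c,n): cv2.imwrite('pics/'+n,c['pixels'])
E
python3 - <<'E'
from h import *
np.set_printoptions(precision=4,suppress=True)
s=st();print(s)
a=shot('scene');b=shot('top');save(a,'s0.png');save(b,'t0.png')
for n in ['brass_weight_center','steel_weight_center','weight_stand','balance','pan_center','zero_key_top','flux_cleaner']:
    r=[]
    for c in (a,b):
        p=models.pinpoint(n,c)
        print(n,[(np.round(x['uv'],1),round(x['score'],2)) for x in p[:3]])
        if p:r.append(ray(c,p[0]['uv']))
    if len(r)==2: print('   ',*tri(r))
E
```

```text
{'clock': 0.0, 'q': array([-1.3502,  0.4118, -0.0127,  1.5971,  0.0056,  1.1343, -0.0822]), 'dq': array([-0.0013, -0.0013, -0.    , -0.0006, -0.0006,  0.0015, -0.0005]), 'effort': array([ -0.0002, -58.7951,   0.6418, -29.1066,  -0.0538,   0.0184,
         0.0001]), 'tool_pos': array([0.1779, 0.5986, 0.2218]), 'tcp_rot': array([ 0.0005,  0.8015,  0.598 , -0.0006]), 'ft_force': array([-0.045 , -0.5832,  0.0706]), 'wrist_torque': array([-0.0363, -0.0078, -0.0139]), 'grip_width': 1.0037992257628094}
brass_weight_center [(array([262.8, 226.4]), 0.73), (array([270.1, 271.3]), 0.32)]
brass_weight_center [(array([316.5, 228.4]), 0.76)]
    [0.4873 0.1709 0.0628] [np.float64(0.0011339028792309292), np.float64(0.0011339028792308671)]
steel_weight_center [(array([236.9, 214.1]), 0.53)]
steel_weight_center [(array([365. , 224.1]), 0.98)]
    [0.4528 0.1002 0.1414] [np.float64(0.039619371262296685), np.float64(0.03961937126229675)]
weight_stand [(array([265.9, 269.4]), 0.97)]
weight_stand [(array([333.8, 234.6]), 0.56)]
    [ 0.4768  0.1287 -0.0065] [np.float64(0.0015494187348829215), np.float64(0.0015494187348829226)]
balance [(array([238.7, 214.9]), 0.62)]
balance [(array([238.7, 232.3]), 0.57)]
    [0.4884 0.3291 0.0039] [np.float64(0.0037942669834892836), np.float64(0.003794266983489224)]
pan_center [(array([234.5, 190.5]), 0.91)]
pan_center [(array([227.3, 228. ]), 0.91), (array([238.4, 229.5]), 0.65), (array([366.2, 225.1]), 0.39)]
    [0.4909 0.3478 0.0569] [np.float64(0.00034141394296373573), np.float64(0.0003414139429637252)]
zero_key_top [(array([214.9, 204.9]), 0.53)]
zero_key_top [(array([255.7, 256.2]), 0.69)]
    [0.4316 0.2921 0.0601] [np.float64(0.003355220366172103), np.float64(0.00335522036617209)]
flux_cleaner [(array([328.4, 245.1]), 0.83)]
flux_cleaner [(array([324.5, 162.9]), 0.57)]
    [ 0.628   0.1477 -0.0009] [np.float64(0.005133077911552202), np.float64(0.005133077911552101)]
```

View pics/s0.png

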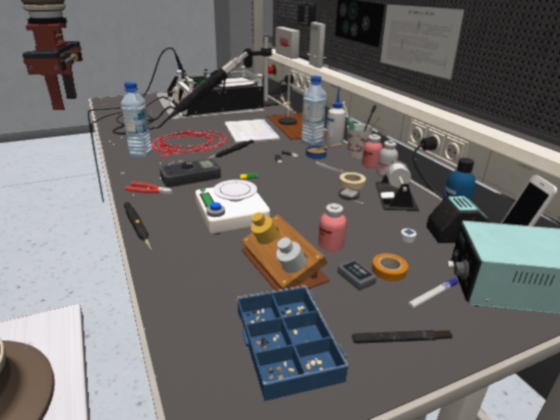

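View pics/t0.png

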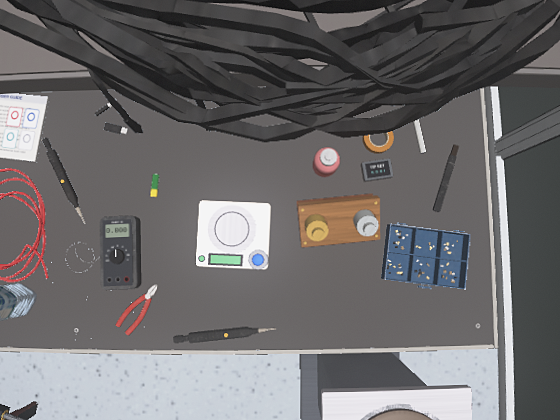

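The top view shows the pan ring at about (232,229), the blue key at (258,260), the brass weight at (317,228), the steel weight at (367,224) and the bottle at (327,160). The networks' pan and key points are several pixels off, so I'll refine them by colour.

Run:
```python
from h import *
np.set_printoptions(precision=4,suppress=True)
b=shot('top');a=shot('scene')
for c,n in((b,'top'),(a,'scene')):
    hsv=cv2.cvtColor(c['pixels'],cv2.COLOR_BGR2HSV)
    m=cv2.inRange(hsv,(100,120,100),(125,255,255))
    k,l,s,ce=cv2.connectedComponentsWithStats(m)
    print(n,[(s[i],ce[i]) for i in range(1,k) if s[i,4]>25 and 180<ce[i][0]<280])
print('pan',atz(b,(232,229),.067),atz(a,(236,189),.067))
print('key',atz(b,(258,260),.05),atz(a,(215,208.5),.05))
for uv in [(199,201),(271,203),(269,270),(196,267)]: print(atz(b,uv,.045))
for uv in [(297,200),(379,195),(382,241),(301,248)]: print('st',atz(b,uv,.04))
for n in ('brass_weight_center','steel_weight_center'):
    p=models.pinpoint(n,b)[0]['uv']; print(n,p,atz(b,p,.063))
```

```text
top [(array([252, 254,  12,  12, 100], dtype=int32), array([257.34, 259.41]))]
scene [(array([210, 202,  11,   8,  68], dtype=int32), array([214.7794, 205.75  ])), (array([261, 308,  15,  13, 117], dtype=int32), array([268.2991, 314.5299])), (array([242, 311,  15,  12,  89], dtype=int32), array([248.2584, 315.7865])), (array([246, 324,  52,  57, 589], dtype=int32), array([269.6163, 354.6944]))]
pan [0.4886 0.3371 0.067 ] [0.4897 0.3343 0.067 ]
key [0.4271 0.2872 0.05  ] [0.429 0.296 0.05 ]
[0.5474 0.4071 0.045 ]
[0.5418 0.2605 0.045 ]
[0.4069 0.2656 0.045 ]
[0.414  0.4123 0.045 ]
st [0.5479 0.2075 0.04  ]
st [0.5566 0.0389 0.04  ]
st [0.4624 0.0357 0.04  ]
st [0.4502 0.2007 0.04  ]
brass_weight_center [317.1, 228.5] [0.4881 0.1693 0.063 ]
steel_weight_center [367.5, 223.1] [0.4977 0.069  0.063 ]
```

```bash
python3 - <<'E'
import cv2
for f,(x,y,w,h) in {'s0':(185,165,180,130),'t0':(180,130,210,130)}.items():
    i=cv2.imread(f'pics/{f}.png')[y:y+h,x:x+w]; cv2.imwrite(f'pics/{f}z.png',cv2.resize(i,None,fx=3.7,fy=3.7,interpolation=cv2.INTER_CUBIC))
E
cat >> h.py <<'E'
np.set_printoptions(precision=4,suppress=True)
def target(yawdeg,tilt=0.):
    # jaw axis along yaw; tilt: tool z leans from down towards +x' (yaw-90) by tilt deg
    a=np.radians(yawdeg); x=np.array([np.cos(a),np.sin(a),0]); f=np.array([np.sin(a),-np.cos(a),0])
    t=np.radians(tilt); z=f*np.sin(t)-np.array([0,0,1])*np.cos(t); y=np.cross(z,x)
    return np.column_stack([x,y,z])
def goto(p,Rt,s=None):
    s=s or st(); R0=rot(s); rv=Ro.from_matrix(R0.T@Rt).as_rotvec(); d=R0.T@(np.array(p)-s['tool_pos'])*100
    print('turn',rv.round(4),'shift cm',d.round(2)); return rv,d
E
python3 - <<'E'
from h import *
goto([.40,.25,.30],target(95)); print(shot('wrist')['hand_eye'])
E
```

```text
turn [ 0.      0.     -0.3761] shift cm [-27.14  31.22  -7.73]
[[ 1.      0.0005 -0.0016  0.0001]
 [ 0.      0.9515  0.3076 -0.0857]
 [ 0.0017 -0.3076  0.9515 -0.1615]
 [ 0.      0.      0.      1.    ]]
```

View pics/t0z.png

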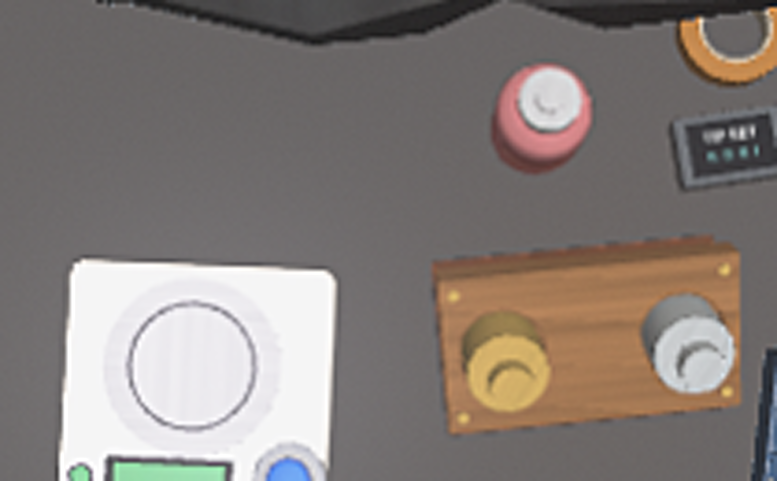

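View pics/s0z.png

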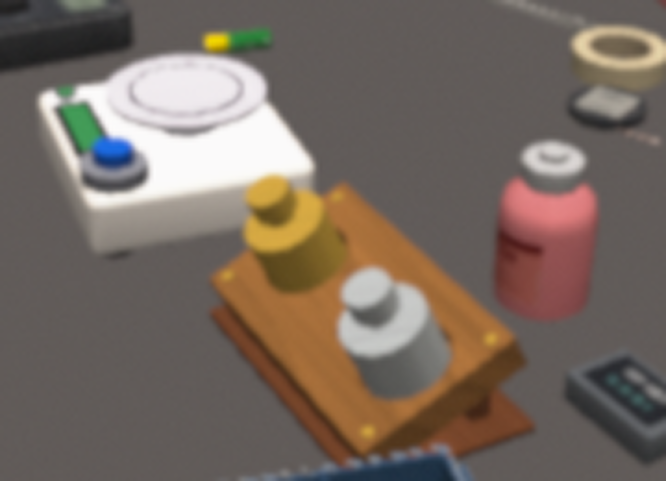

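>>> jog_arm(motion=[-0.0,0,-0.03,-2.1,2.4,-0.6,0,0,0,-0.08,-5.4,6.2,-1.6,0,0,0,-0.12,-8.7,10,-2.5,0,0,0,-0.16,-12,13.8,-3.4,0,0,0,-0.2,-15.2,17.5,-4.3,0,0,0,-0.24,-18.4,21.2,-5.3,0,0,0,-0.28,-21.6,24.9,-6.2,0,0,0,-0.33,-24.8,28.5,-7.1,0,0,0,-0.376,-27.1,31.2,-7.7,0,0,0,-0.376,-27.1,31.2,-7.7,0], squeeze=30)

```text
clock: 2.05
tool_pos: [0.4032, 0.2458, 0.301]
tcp_rot: [0.001, 0.678, 0.735, 0.001]
ft_force: [-0.0, -0.2, 0.5]
grip_width: 0.126
```

Run:
```python
from h import *
s=st();print(s['clock'],s['q'],s['tool_pos'],s['grip_width'],s['dq'])
c=shot('wrist');save(c,'w1.png')
for n in ['brass_weight_center','steel_weight_center','weight_stand','balance','pan_center','zero_key_top','flux_cleaner']:
    p=models.pinpoint(n,c)
    z=dict(brass_weight_center=.063,steel_weight_center=.063,weight_stand=0,balance=0,pan_center=.067,zero_key_top=.055,flux_cleaner=0)[n]
    print(n,[(np.round(x['uv'],1),round(x['score'],2),atz(c,x['uv'],z)) for x in p[:2]])
```

```text
2.05 [-0.8116  0.0753  0.1722  1.849  -0.0123  1.2159  1.0155] [0.4032 0.2458 0.301 ] 0.1258222091711905 [-0.0531  0.0225 -0.085   0.0084 -0.0332 -0.0155 -0.1253]
brass_weight_center [(array([224.8, 236.8]), 0.82, array([0.4909, 0.1682, 0.063 ]))]
steel_weight_center [(array([160.2, 234.6]), 0.61, array([0.495 , 0.0742, 0.063 ]))]
weight_stand [(array([200.9, 212.5]), 0.65, array([ 0.4781,  0.1168, -0.    ]))]
balance [(array([332.6, 228.8]), 0.95, array([0.4891, 0.3368, 0.    ]))]
pan_center [(array([345.6, 245.3]), 0.92, array([0.4882, 0.345 , 0.067 ]))]
zero_key_top [(array([309.2, 202.5]), 0.7, array([0.4313, 0.2864, 0.055 ]))]
flux_cleaner [(array([219.2, 292. ]), 0.92, array([0.6269, 0.1491, 0.    ]))]
```

View pics/w1.png

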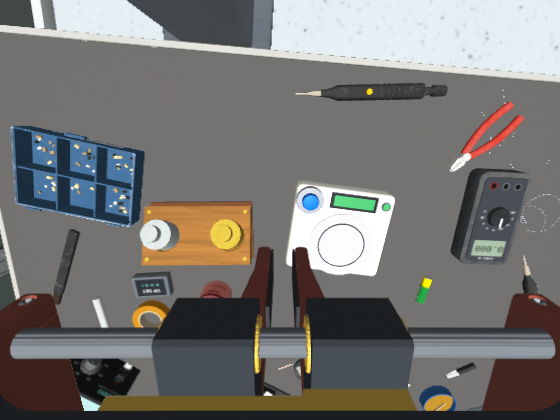

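The wrist view shows the key at about (311,201), the pan ring at (342,245), the brass weight at (226,234) and the steel weight at (156,235). I'll refine these with colour blobs and fit the ring.

Run:
```python
from h import *
W=shot('wrist');T=shot('top');S=shot('scene')
print(st()['tool_pos'])
kr=[]
for c,n,box in((W,'w',(290,330,185,215)),(T,'t',(245,270,245,275)),(S,'s',(200,230,195,220))):
    m=cv2.inRange(cv2.cvtColor(c['pixels'],cv2.COLOR_BGR2HSV),(100,120,60),(125,255,255)); z=np.zeros_like(m); z[box[2]:box[3],box[0]:box[1]]=m[box[2]:box[3],box[0]:box[1]]
    ys,xs=np.nonzero(z); uv=(xs.mean(),ys.mean()); print(n,len(xs),uv,atz(c,uv,.055)); kr.append(ray(c,uv))
print('key tri',*tri(kr))
# ring fit
for c,n,box in((W,'w',(305,380,212,278)),(T,'t',(205,262,203,256))):
    g=cv2.cvtColor(c['pixels'],cv2.COLOR_BGR2GRAY).astype(float); sub=g[box[2]:box[3],box[0]:box[1]]
    sub8=np.uint8(255-np.clip(sub,0,255)); bh=cv2.morphologyEx(np.uint8(sub),cv2.MORPH_BLACKHAT,np.ones((7,7),np.uint8))
    ys,xs=np.nonzero(bh>35); p=np.column_stack([xs+box[0],ys+box[2]]).astype(np.float32)
    for _ in range(4):
        e=cv2.fitEllipse(p); d=np.hypot(*(p-e[0]).T); r=(e[1][0]+e[1][1])/4; p=p[abs(d-r)<max(4,0)] if _ else p[abs(d-np.median(d))<5]
    print(n,len(p),e,atz(c,e[0],.067))
# brass/steel masks centroid by cut_out
for nm in ('brass_weight_center','steel_weight_center'):
  r=[]
  for c in (W,T,S):
    q=models.pinpoint(nm,c)
    if q: r.append(ray(c,q[0]['uv'])); print(nm,q[0]['uv'],q[0]['score'],atz(c,q[0]['uv'],.0675))
  print(*tri(r))
i=W['pixels'][170:300,120:400]; cv2.imwrite('pics/w1z.png',cv2.resize(i,None,fx=2.8,fy=2.8,interpolation=cv2.INTER_CUBIC))
```

```text
[0.3996 0.2509 0.2995]
w 222 (np.float64(305.76576576576576), np.float64(205.03603603603602)) [0.4299 0.2875 0.055 ]
t 0 (np.float64(nan), np.float64(nan)) [nan nan nan]
s 68 (np.float64(214.77941176470588), np.float64(205.72058823529412)) [0.4297 0.299  0.055 ]
key tri [nan nan nan] [np.float64(nan), np.float64(nan), np.float64(nan)]
w 126 ((341.77008056640625, 240.62725830078125), (49.920902252197266, 63.42064666748047), 42.3151741027832) [0.475  0.3441 0.067 ]
t 129 ((230.350830078125, 234.07896423339844), (38.62565994262695, 44.65301513671875), 20.18427848815918) [0.4787 0.3404 0.067 ]
brass_weight_center [219.9, 237.5] 0.66 [0.4858 0.1686 0.0675]
brass_weight_center [315.4, 227.3] 0.74 [0.4903 0.173  0.0675]
brass_weight_center [262.3, 225.2] 0.85 [0.484  0.1684 0.0675]
[0.4875 0.1709 0.0655] [np.float64(0.0028158916638309256), np.float64(0.0035163649001781878), np.float64(0.0022283701188666504)]
steel_weight_center [157.1, 236.8] 0.69 [0.4928 0.0787 0.0675]
steel_weight_center [368.9, 224.7] 0.74 [0.4942 0.0672 0.0675]
steel_weight_center [328.3, 245.5] 0.63 [0.5648 0.0604 0.0675]
[0.5169 0.0617 0.0637] [np.float64(0.02318267345734367), np.float64(0.022810183726121216), np.float64(0.04418451901789827)]<stdin>:7: RuntimeWarning: Mean of empty slice.
  ret = ret.dtype.type(ret / rcount)
```

View pics/w1z.png

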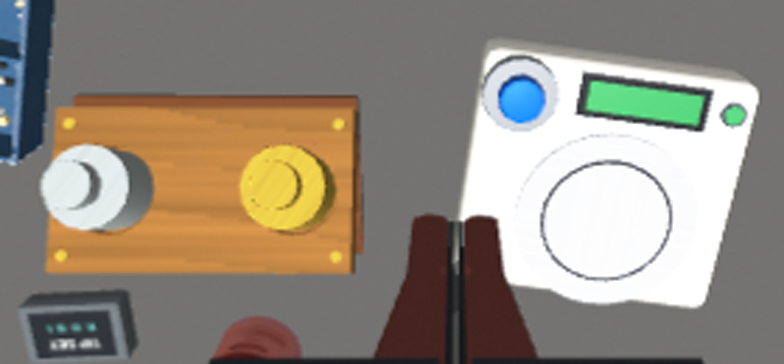

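Run:
```python
from h import *
W=shot('wrist')
print('pan',atz(W,(336.4,248.6),.067), 'key',atz(W,(306,205.2),.055))
K=np.array([.4295,.286,0])
s=st();print(s['tool_pos'],s['tcp_rot'],s['grip_width'])
goto(K+[0,0,.085],target(95))
# weights: knob top / shoulder zoom coords
for n,uv,h in (('brass knob',(217.5,236.8),62),('steel knob',(144.5,237),62)):
    a=np.radians(25)
    # axis pt at h along axis: z = .035+h*cos25
    print(n,atz(W,uv,.035+h/1000*np.cos(a)))
for n,uv in (('brass sh',(221,237)),('steel sh',(151,236.8))): print(n,atz(W,uv,.035+.040*np.cos(a)))
```

```text
pan [0.4893 0.3372 0.067 ] key [0.431  0.2869 0.055 ]
[0.3999 0.2505 0.2997] [-0.      0.6756  0.7372  0.    ] 0.004489010064629324
turn [ 0.     -0.     -0.0001] shift cm [ 3.28  3.25 21.47]
brass knob [0.4754 0.1688 0.0912]
steel knob [0.4844 0.0704 0.0912]
brass sh [0.484  0.1697 0.0713]
steel sh [0.4924 0.0704 0.0713]
```

>>> jog_arm(motion=[0,0,0,1,1,1.5,0,0,0,0,2.2,2.2,5,0,0,0,0,3,3,9,0,0,0,0,3.3,3.3,13,0,0,0,0,3.3,3.3,17,0,0,0,0,3.3,3.3,20,0,0,0,0,3.3,3.3,21.4,0,0,0,0,3.3,3.3,21.4,0,0,0,0,3.3,3.3,21.4,0])

```text
clock: 3.85
tool_pos: [0.4302, 0.2864, 0.086]
tcp_rot: [0.0, 0.676, 0.737, 0.0]
ft_force: [0.5, 0.2, -0.5]
grip_width: 0.003
```

Run:
```python
from h import *
s=st();print(s['clock'],s['tool_pos'],s['ft_force'])
c=shot('wrist');save(c,'w2.png')
p=s['tool_pos'];print('tip proj',proj(c,[p]),proj(c,[p-[0,0,.03]]))
```

```text
3.85 [0.4302 0.2864 0.086 ] [ 0.463   0.2355 -0.5384]
tip proj [[282.1475 265.0029]] [[282.2584 244.785 ]]
```

View pics/w2.png

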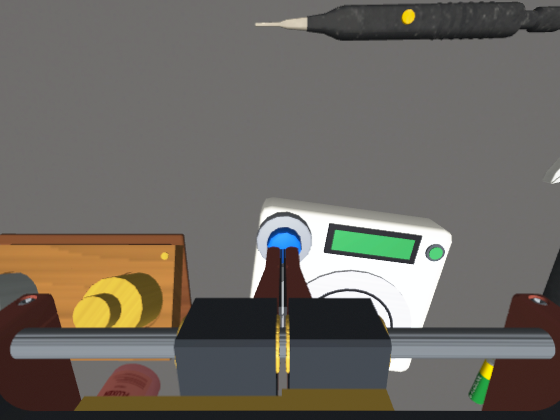

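The key, at about (284,243), sits where the tip axis projects to at key height. I'm descending to it.

>>> jog_arm(motion=[0,0,0,0.1,0,1.2,0,0,0,0,0.1,0,2.4,0,0,0,0,0.1,0,2.9,0,0,0,0,0.1,0,3.1,0,0,0,0,0.1,0,3.2,0,0,0,0,0.1,0,3.2,0])

```text
clock: 4.5
tool_pos: [0.4312, 0.2885, 0.06]
tcp_rot: [-0.0, 0.676, 0.737, 0.003]
ft_force: [-18.6, -12.1, 76.8]
grip_width: 0.01
```

>>> jog_arm(motion=[0,0,0,0,0,-0.6,0])

```text
clock: 4.6
tool_pos: [0.4308, 0.2883, 0.0627]
tcp_rot: [-0.0, 0.676, 0.737, 0.002]
ft_force: [-0.2, 0.2, 3.6]
grip_width: 0.004
```

Run:
```python
from h import *
s=st();print(s['clock'],s['tool_pos'],s['ft_force'])
c=shot('wrist');save(c,'w3.png')
c=shot('scene');cv2.imwrite('pics/s3.png',cv2.resize(c['pixels'][130:280,150:350],None,fx=4,fy=4,interpolation=cv2.INTER_CUBIC))
s=st();print(s['clock'],s['tool_pos'],s['ft_force'])
```

```text
4.6 [0.4308 0.2883 0.0627] [-0.2059  0.2488  3.5602]
4.7 [0.4308 0.2883 0.0613] [0.457  0.5486 6.1494]
```

View pics/w3.png

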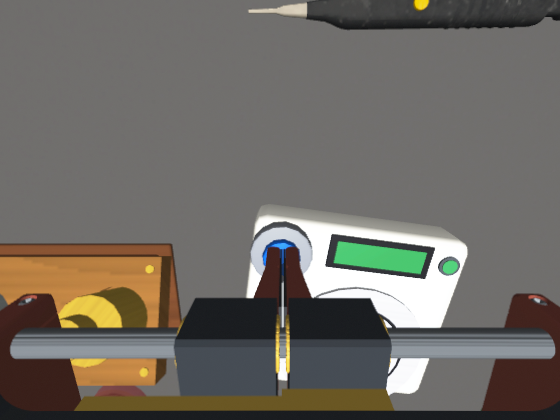

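View pics/s3.png

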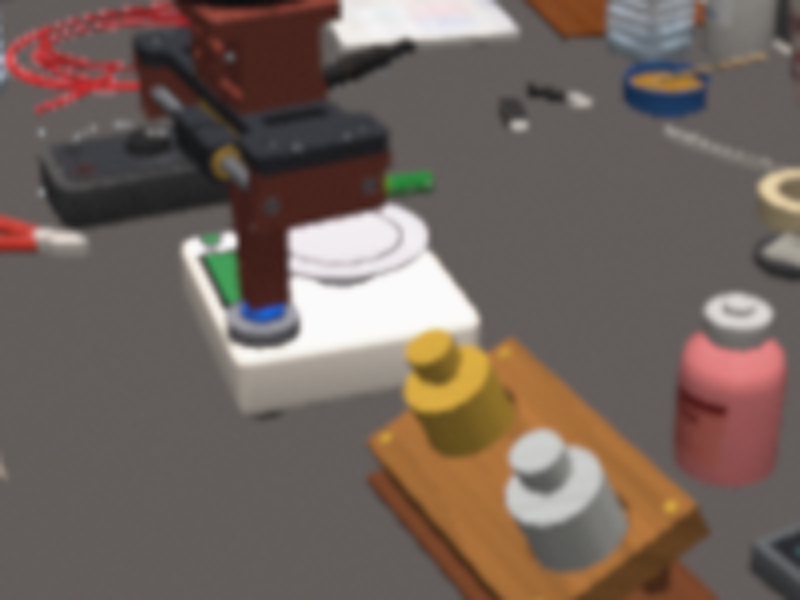

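>>> jog_arm(motion=[0,0,0,0,0,0.1,0,0,0,0,0,0,0.2,0,0,0,0,0,0,0.2,0,0,0,0,0,0,0.2,0])

```text
clock: 5.1
tool_pos: [0.431, 0.2884, 0.0608]
tcp_rot: [-0.0, 0.676, 0.737, 0.002]
ft_force: [-7.9, -4.3, 36.5]
grip_width: 0.005
```

Run:
```python
from h import *
s=st();print(s['clock'],s['tool_pos'],s['ft_force'])
c=shot('wrist');cv2.imwrite('pics/w4.png',cv2.resize(c['pixels'][200:300,220:320],None,fx=5,fy=5,interpolation=cv2.INTER_CUBIC))
c=shot('scene');cv2.imwrite('pics/s4.png',cv2.resize(c['pixels'][190:230,195:245],None,fx=10,fy=10,interpolation=cv2.INTER_CUBIC))
```

```text
5.1 [0.431  0.2884 0.0608] [-7.941  -4.3421 36.4709]
```

View pics/w4.png

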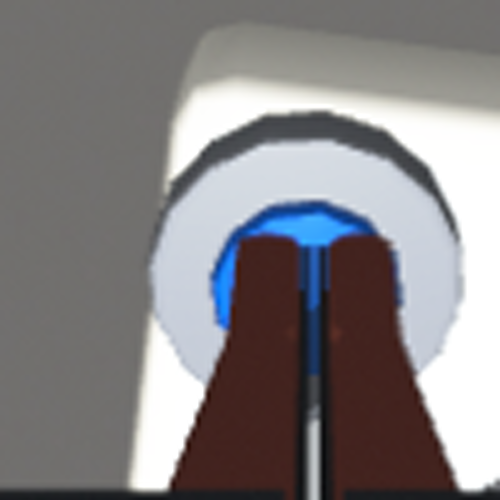

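View pics/s4.png

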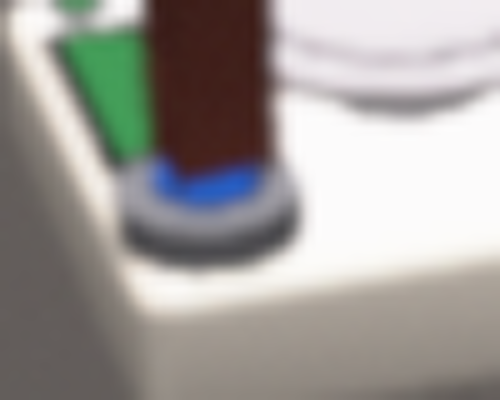

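The tips sit inside the blue key and the force is well past 5 N on a hard stop, so the key is fully down. The pan is empty and untouched. I'm lifting off and going to the pre-grasp over the brass weight.

```bash
cat >> h.py <<'E'
F=np.array([.501,.1712,.035])
RT=target(94.9,25); N=-RT[:,2]
E
python3 - <<'E'
from h import *
s=st(); s['tool_pos']=np.array([.430,.2865,.058]); s['tcp_rot']=[0,.6756,.7372,0]
print(N,F+N*.110); goto(F+N*.110,RT,s)
E
```

```text
[-0.4211 -0.0361  0.9063] [0.4547 0.1672 0.1347]
turn [-0.4363 -0.0004  0.0016] shift cm [-12.1    1.42  -7.67]
```

>>> jog_arm(motion=[0,0,0,0,0,-0.6,0,0,0,0,0,0,-2.5,0,0,0,0,0,0,-6,0,0,0,0,-1,0.1,-9.5,3,-0.08,0,0,-3,0.4,-10,8.7,-0.17,0,0,-5.5,0.7,-10,8.7,-0.26,0,0,-8,1,-9.2,8.7,-0.35,0,0,-10.5,1.3,-8.3,8.7,-0.436,0,0,-12.1,1.4,-7.7,8.7,-0.436,0,0,-12.1,1.4,-7.7,8.7])

```text
clock: 6.2
tool_pos: [0.4518, 0.1655, 0.1328]
tcp_rot: [0.146, 0.66, 0.72, 0.158]
ft_force: [-0.5, 0.2, -0.6]
grip_width: 0.605
```

>>> jog_arm(motion=[0,0,0,0,0,0,8.7,0,0,0,0,0,0,8.7])

```text
clock: 6.4
tool_pos: [0.4552, 0.1694, 0.1353]
tcp_rot: [0.146, 0.659, 0.72, 0.16]
ft_force: [-0.1, -0.0, 0.1]
grip_width: 0.785
```

Run:
```python
from h import *
s=st();print(s['clock'],s['q'],s['tool_pos'],s['ft_force'],s['grip_width'])
c=shot('wrist');save(c,'w5.png')
print(rot(s),RT)
for h in (0,.031,.04,.062): print(h,proj(c,[F+N*h]))
p=models.pinpoint('brass_weight_center',c);print(p)
goto(F+N*.015,RT)
```

```text
6.4 [-0.925   0.0977  0.3325  2.3808  0.5662  0.3323  0.5518] [0.4552 0.1694 0.1353] [-0.1003 -0.0159  0.1443] 0.7851650747447355
[[-0.0878  0.903   0.4206]
 [ 0.9961  0.0793  0.0379]
 [ 0.0009  0.4223 -0.9065]] [[-0.0854  0.903   0.4211]
 [ 0.9963  0.0774  0.0361]
 [ 0.      0.4226 -0.9063]]
0 [[279.8618 209.7539]]
0.031 [[279.5789 220.4033]]
0.04 [[279.4841 223.9715]]
0.062 [[279.2221 233.8323]]
[{'uv': [279.3, 219.7], 'score': 0.75}]
turn [ 0.0001 -0.0015  0.0016] shift cm [-0.2  -0.1   9.52]
```

View pics/w5.png

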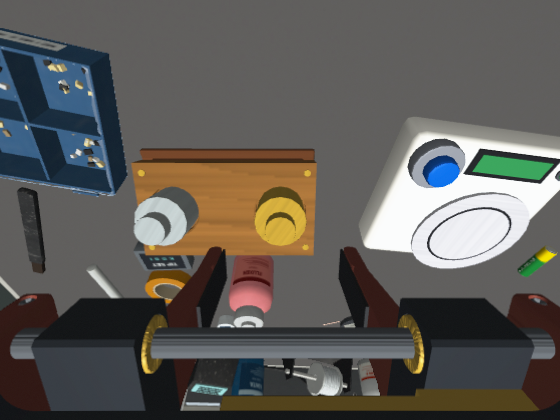

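Run:
```python
from h import *
c=shot('wrist');im=c['pixels'].copy()
t=np.linspace(0,2*np.pi,60); e1=RT[:,0]; e2=RT[:,1]
x0,y0=240,170
big=cv2.resize(im[y0:y0+90,x0:x0+90],None,fx=6,fy=6,interpolation=cv2.INTER_CUBIC)
for h,r,col in((.04,.022,(0,0,255)),(.062,.012,(255,0,0)),(.010,.0235,(0,255,0))):
    P=proj(c,[F+N*h+r*(np.cos(a)*e1+np.sin(a)*e2) for a in t])
    cv2.polylines(big,[np.int32((P-[x0,y0]+.5)*6)],True,col,1)
cv2.imwrite('pics/w5z.png',big); print(st()['grip_width'],st()['clock'])
```

```text
0.9185487489602802 6.55
```

View pics/w5z.png

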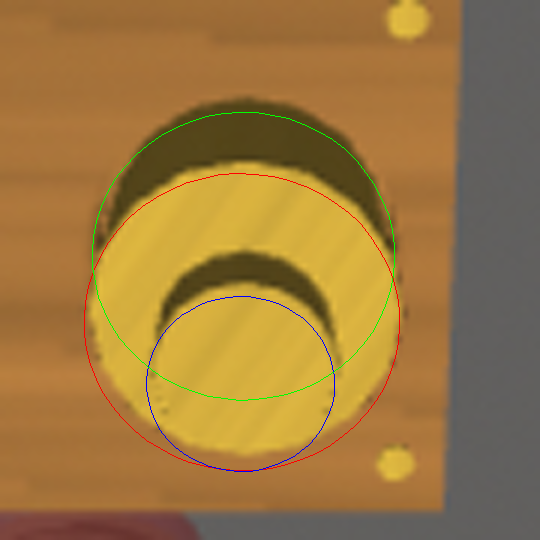

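Run:
```python
from h import *
c=shot('wrist');s=st();print(s['tool_pos'],s['clock'],s['grip_width'])
F2=F-RT[:,0]*.1
print(proj(c,[F+N*.062,F2+N*.062,F+N*.04,F2+N*.04]), (c['Rw']@(F+N*.062)+c['tw'])[2])
m=[]
for n in ('brass_weight_center','steel_weight_center'):
    r=models.pinpoint(n,c);print(n,r[0])
im=c['pixels'];x0,y0=120,140
cv2.imwrite('pics/w6z.png',cv2.resize(im[y0:y0+120,x0:x0+200],None,fx=4,fy=4,interpolation=cv2.INTER_CUBIC))
# stand face corners model: face plane through F+10N ;
```

```text
[0.455  0.1686 0.135 ] 6.6 0.9637915135938138
[[279.9624 234.0239]
 [149.1988 233.7272]
 [280.1769 224.1331]
 [160.5192 223.8523]] 0.22603924188439067
brass_weight_center {'uv': [279.6, 218.1], 'score': 0.79}
steel_weight_center {'uv': [167.2, 219.3], 'score': 0.57}
```

View pics/w6z.png

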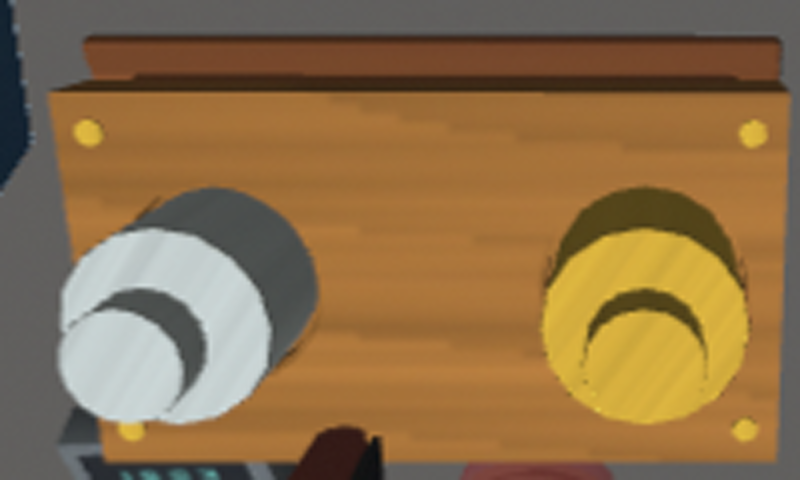

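The overlay scale agrees, with knob spacing 131 px against 131 px for the model. The weight sits about 2 mm lower down the face than my estimate, so I'm correcting for that and descending.

>>> jog_arm(motion=[0,0,0,0,-0.25,1,8.7,0,0,0,0,-0.25,3,8.7,0,0,0,0,-0.25,5,8.7,0,0,0,0,-0.25,6.8,8.7,0,0,0,0,-0.25,8,8.7,0,0,0,0,-0.25,8.7,8.7,0,0,0,0,-0.25,9.1,8.7,0,0,0,0,-0.25,9.3,8.7,0,0,0,0,-0.25,9.4,8.7,0,0,0,0,-0.25,9.4,8.7])

```text
clock: 7.7
tool_pos: [0.4918, 0.1712, 0.0483]
tcp_rot: [0.146, 0.66, 0.72, 0.159]
ft_force: [-0.4, -0.9, -0.4]
grip_width: 0.99
```

Run:
```python
from h import *
s=st();print(s['clock'],s['q'],s['tool_pos'],s['ft_force'],s['grip_width'],F+N*.016)
c=shot('wrist');save(c,'w7.png')
c=shot('scene');cv2.imwrite('pics/s7.png',cv2.resize(c['pixels'][150:300,180:380],None,fx=4,fy=4,interpolation=cv2.INTER_CUBIC))
```

```text
7.7 [-0.7249  0.3548  0.1909  2.3708  1.3386  0.1306 -0.2122] [0.4918 0.1712 0.0483] [-0.4292 -0.8536 -0.392 ] 0.9902515171808518 [0.4943 0.1706 0.0495]
```

View pics/w7.png

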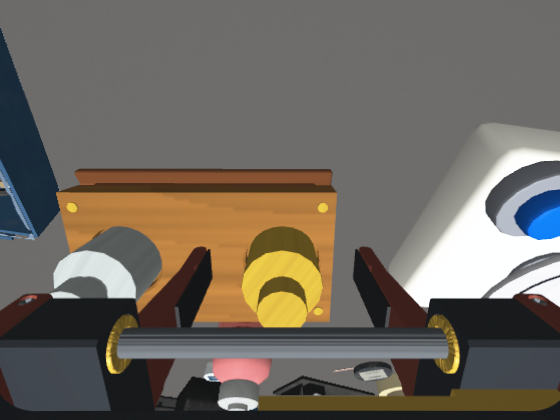

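View pics/s7.png

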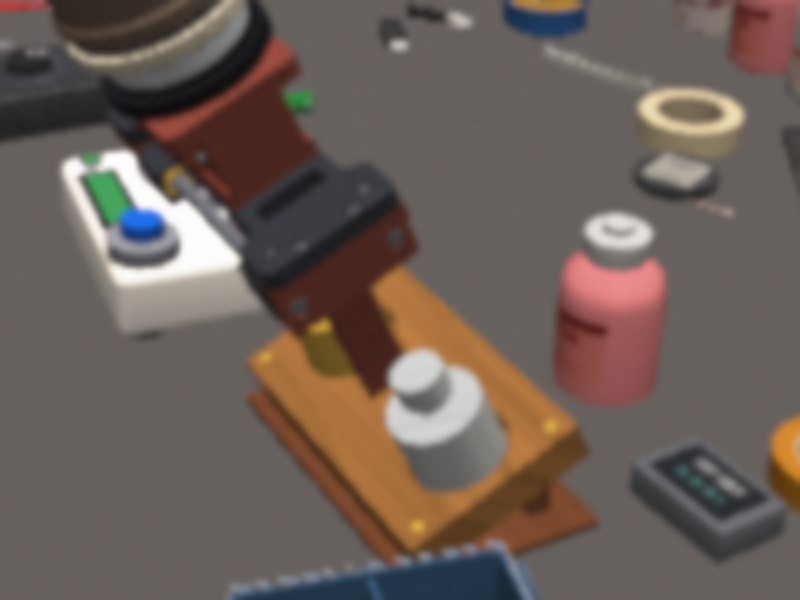

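The fingers straddle the brass body, with pads at about columns 208 and 358 and the weight at 282. No contact force shows. I'm closing.

>>> jog_arm(motion=[0,0,0,0,0,0,4.8,0,0,0,0,0,0,4.0,0,0,0,0,0,0,3.8,0,0,0,0,0,0,3.8,0,0,0,0,0,0,3.8,0,0,0,0,0,0,3.8,0,0,0,0,0,0,3.5,0,0,0,0,0,0,3.5], squeeze=40)

```text
clock: 8.6
tool_pos: [0.4916, 0.171, 0.0484]
tcp_rot: [0.146, 0.66, 0.72, 0.159]
ft_force: [-0.7, -0.9, 2.2]
grip_width: 0.494
```

Run:
```python
from h import *
s=st();print(s['clock'],s['q'],s['tool_pos'],s['ft_force'],s['wrist_torque'],s['grip_width'],rot(s))
```

```text
8.6 [-0.7252  0.3544  0.1912  2.3714  1.3392  0.1307 -0.2128] [0.4916 0.171  0.0484] [-0.6759 -0.8768  2.1774] [-0.124   0.4201 -0.0369] 0.4942286465435202 [[-0.0869  0.903   0.4207]
 [ 0.9962  0.0788  0.0366]
 [-0.0001  0.4223 -0.9065]]
```

>>> jog_arm(motion=[0,0,0,0,0,-0.3,3.5,0,0,0,0,0,-0.8,3.5,0,0,0,0,0,-1.5,3.5,0,0,0,0,0,-2.5,3.5,0,0,0,0,0,-4,3.5,0,0,0,0,0,-5.5,3.5,0,0,0,0,0,-7,3.5,0,0,0,0,0,-8,3.5,0,0,0,0,0,-8,3.5])

```text
clock: 9.5
tool_pos: [0.4574, 0.1678, 0.1212]
tcp_rot: [0.146, 0.66, 0.72, 0.159]
ft_force: [-0.1, 0.8, -5.3]
grip_width: 0.489
```

Run:
```python
from h import *
s=st();print(s['clock'],s['q'],s['tool_pos'],s['ft_force'],s['wrist_torque'],s['grip_width'],rot(s))
c=shot('wrist');save(c,'w8.png')
c=shot('scene');cv2.imwrite('pics/s8.png',cv2.resize(c['pixels'][130:290,170:380],None,fx=3.6,fy=3.6,interpolation=cv2.INTER_CUBIC))
```

```text
9.5 [-0.5122  0.1422 -0.1042  2.3692  0.7595  0.3348  0.3584] [0.4574 0.1678 0.1212] [-0.0996  0.7606 -5.2874] [-0.0502  0.8599 -0.006 ] 0.4890618778179566 [[-0.0866  0.903   0.4208]
 [ 0.9962  0.0784  0.0367]
 [ 0.0002  0.4224 -0.9064]]
```

View pics/w8.png

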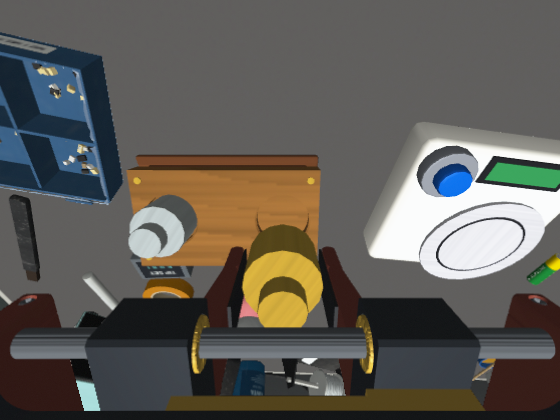

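View pics/s8.png

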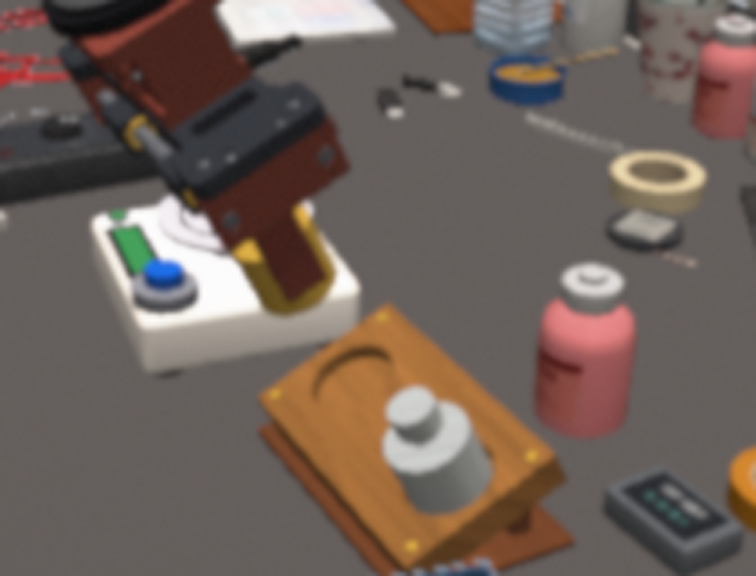

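Run:
```python
from h import *
c=shot('wrist');im=c['pixels'];x0,y0=230,215
H=np.array(c['hand_eye']); 
def toolpt(uv,z):
    p=cv2.undistortPoints(np.array([[uv]],float),np.array(c['intrinsics']),np.array(c['dist']))[0,0]
    d=H[:3,:3]@[p[0],p[1],1]; o=H[:3,3]; return o+d*(z-o[2])/d[2]
print(toolpt((283,309),-.0465),toolpt((283,284),-.0245))
def pt(P):
    Rt=H[:3,:3].T; r,_=cv2.Rodrigues(Rt); return cv2.projectPoints(np.array(P,float).reshape(-1,1,3),r,-Rt@H[:3,3],np.array(c['intrinsics']),np.array(c['dist']))[0].reshape(-1,2)
big=cv2.resize(im[y0:y0+125,x0:x0+110],None,fx=5,fy=5,interpolation=cv2.INTER_CUBIC)
t=np.linspace(0,2*np.pi,60)
for z,r,col in((-.0465,.012,(255,0,0)),(-.0245,.022,(0,0,255)),(.0155,.022,(0,255,0))):
    P=pt([[r*np.cos(a),r*np.sin(a),z] for a in t]); cv2.polylines(big,[np.int32((P-[x0,y0]+.5)*5)],True,col,1)
cv2.imwrite('pics/w8z.png',big)
s=st(); goto([.489,.337,.150],target(95,0))
```

```text
[ 0.0006 -0.0021 -0.0465] [ 0.0006 -0.0017 -0.0245]
turn [ 0.4349  0.0007 -0.0003] shift cm [16.59  5.43 -0.78]
```

View pics/w8z.png

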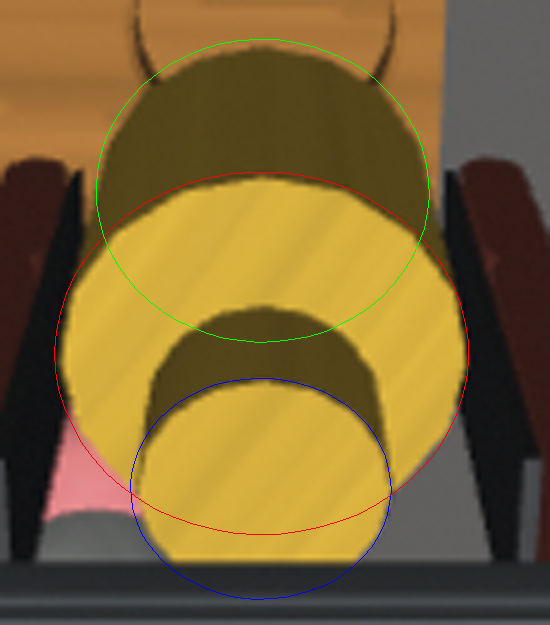

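>>> jog_arm(motion=[0.02,0,0,0.5,0.2,-0.5,3.5,0.07,0,0,2,0.7,-1,3.5,0.13,0,0,4,1.3,-1.2,3.5,0.19,0,0,6.2,2,-1.2,3.5,0.25,0,0,8.5,2.8,-1.2,3.5,0.31,0,0,10.8,3.5,-1.1,3.5,0.36,0,0,13,4.2,-1,3.5,0.4,0,0,15,4.9,-0.9,3.5,0.425,0,0,16.2,5.3,-0.8,3.5,0.435,0,0,16.6,5.4,-0.8,3.5])

```text
clock: 10.65
tool_pos: [0.4893, 0.3386, 0.1492]
tcp_rot: [0.0, 0.675, 0.737, -0.001]
ft_force: [-0.3, -0.6, -6.4]
grip_width: 0.493
```

>>> jog_arm(motion=[0,0,0,0,0,0,3.5,0,0,0,0,0,0,3.5,0,0,0,0,0,0,3.5])

```text
clock: 10.95
tool_pos: [0.4886, 0.3365, 0.1507]
tcp_rot: [0.001, 0.676, 0.737, 0.0]
ft_force: [-0.3, -0.6, -5.4]
grip_width: 0.495
```

Run:
```python
from h import *
s=st();print(s['clock'],s['q'],s['tool_pos'],s['ft_force'],s['grip_width'],rot(s))
c=shot('wrist');save(c,'w9.png')
b=shot('scene');cv2.imwrite('pics/s9.png',cv2.resize(b['pixels'][110:260,160:360],None,fx=3.8,fy=3.8,interpolation=cv2.INTER_CUBIC))
t=np.linspace(0,2*np.pi,60)
for C in ([.489,.337,.067],):
    im=c['pixels'].copy()
    for r in(.0345,.048):
        P=proj(c,[np.array(C)+[r*np.cos(a),r*np.sin(a),0] for a in t]); cv2.polylines(im,[np.int32(P)],True,(0,0,255),1)
    cv2.imwrite('pics/w9z.png',cv2.resize(im[150:320,180:400],None,fx=3.5,fy=3.5,interpolation=cv2.INTER_CUBIC))
goto([.489,.337,.0],target(95,0))
```

```text
10.95 [-0.4622  0.4468 -0.2988  1.7402  0.1558  0.9774  0.8368] [0.4886 0.3365 0.1507] [-0.3275 -0.571  -5.4012] 0.4948414472761679 [[-0.0866  0.9962  0.0012]
 [ 0.9962  0.0866 -0.0009]
 [-0.001   0.0011 -1.    ]]
turn [ 0.0015  0.0004 -0.0005] shift cm [ 0.02 -0.   15.11]
```

View pics/w9z.png

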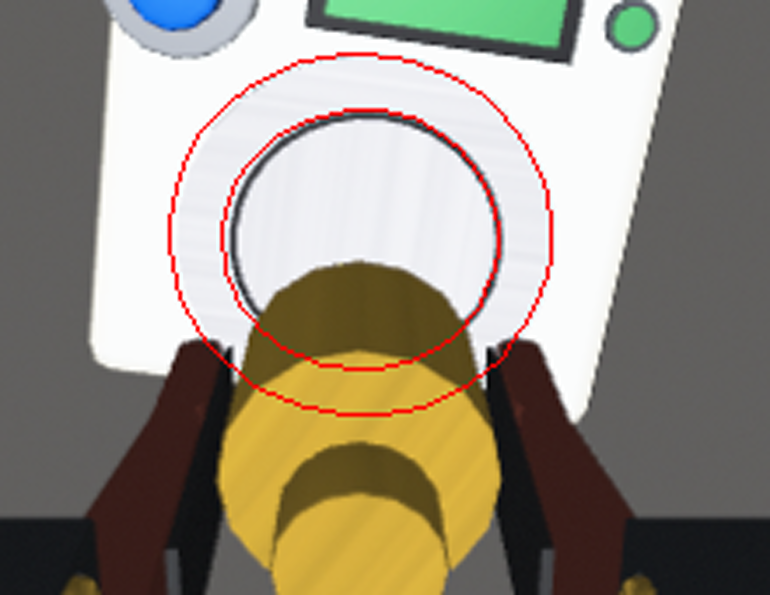

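View pics/s9.png

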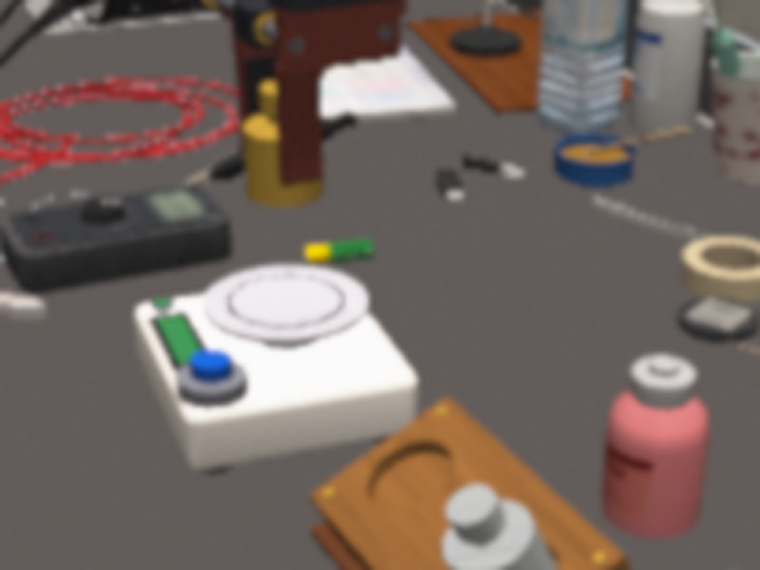

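The weight hangs upright, centred on the ring to about 1 mm. I'm lowering it and watching the force.

>>> jog_arm(motion=[0,0,0,0.1,0,0.8,3.5,0,0,0,0.1,0,2.2,3.5,0,0,0,0.1,0,3.7,3.5,0,0,0,0.1,0,4.8,3.5,0,0,0,0.1,0,5.5,3.5,0,0,0,0.1,0,6,3.5,0,0,0,0.1,0,6.3,3.5,0,0,0,0.1,0,6.5,3.5,0,0,0,0.1,0,6.5,3.5,0,0,0,0.1,0,6.5,3.5])

```text
clock: 12.05
tool_pos: [0.4891, 0.3387, 0.0864]
tcp_rot: [0.0, 0.676, 0.737, 0.001]
ft_force: [0.2, 0.3, -4.9]
grip_width: 0.491
```

Run:
```python
from h import *
s=st();print(s['clock'],s['tool_pos'],s['ft_force'])
b=shot('scene');cv2.imwrite('pics/s10.png',cv2.resize(b['pixels'][140:230,190:290],None,fx=6,fy=6,interpolation=cv2.INTER_CUBIC))
c=shot('wrist');save(c,'w10.png');print(st()['ft_force'])
```

```text
12.05 [0.4891 0.3387 0.0864] [ 0.1745  0.2939 -4.8549]
[-0.4452  0.3933 -5.8625]
```

View pics/s10.png

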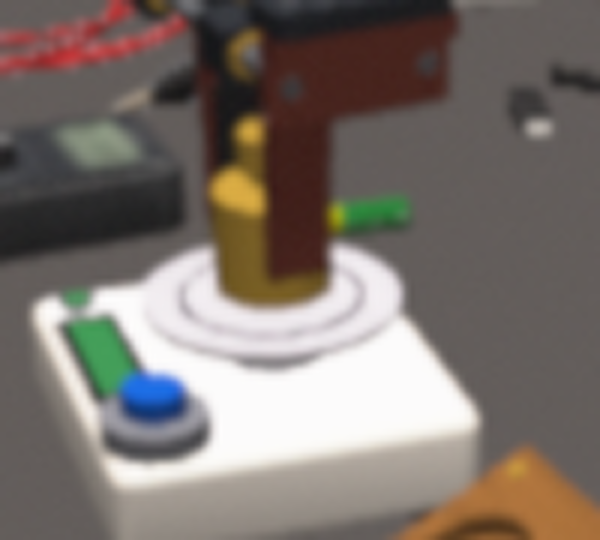

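View pics/w10.png

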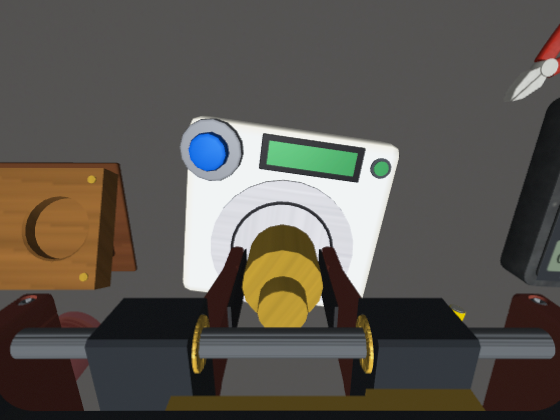

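>>> jog_arm(motion=[0,0,0,0,0,0.1,3.5,0,0,0,0,0,0.2,3.5,0,0,0,0,0,0.3,3.5,0,0,0,0,0,0.4,3.5,0,0,0,0,0,0.5,3.5,0,0,0,0,0,0.5,3.5,0,0,0,0,0,0.5,3.5])

```text
clock: 12.85
tool_pos: [0.4889, 0.3386, 0.0811]
tcp_rot: [0.0, 0.676, 0.737, 0.0]
ft_force: [0.1, -0.7, -3.7]
grip_width: 0.495
```

>>> jog_arm(motion=[0,0,0,0,0,0.1,3.5,0,0,0,0,0,0.2,3.5,0,0,0,0,0,0.3,3.5,0,0,0,0,0,0.3,3.5,0,0,0,0,0,0.3,3.5])

```text
clock: 13.35
tool_pos: [0.489, 0.3386, 0.0781]
tcp_rot: [0.0, 0.676, 0.737, 0.0]
ft_force: [-0.6, -1.3, -0.4]
grip_width: 0.492
```

Run:
```python
from h import *
s=st();print(s['clock'],s['tool_pos'],s['ft_force'])
b=shot('scene');cv2.imwrite('pics/s11.png',cv2.resize(b['pixels'][140:230,190:290],None,fx=6,fy=6,interpolation=cv2.INTER_CUBIC))
for i in range(5): optics.camera('top'); print(st()['ft_force'])
```

```text
13.35 [0.489  0.3386 0.0781] [-0.608  -1.3429 -0.3822]
[-0.9718 -0.5254 -1.4086]
[-0.162  -0.4968 -1.2096]
[ 0.851  -1.1805 -1.2402]
[-0.4058 -0.8823 -2.2147]
[ 0.0362 -1.1021 -1.1906]
```

View pics/s11.png

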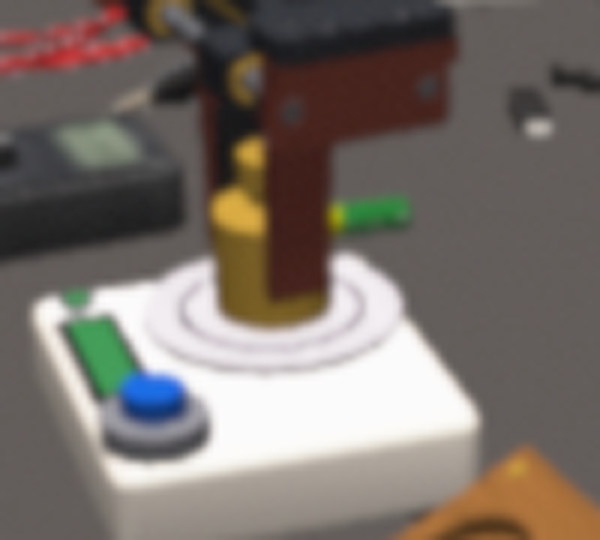

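About 1.3 N is still carried by the gripper. I'll lower 1.5 mm more and then open.

>>> jog_arm(motion=[0,0,0,0,0,0.1,3.5,0,0,0,0,0,0.15,3.5,0,0,0,0,0,0.15,3.5,0,0,0,0,0,0.15,4.6,0,0,0,0,0,0.15,5,0,0,0,0,0,0.15,6,0,0,0,0,0,0.15,7,0,0,0,0,0,0.15,7.5,0,0,0,0,0,0.15,7.5,0,0,0,0,0,0.15,7.5])

```text
clock: 14.65
tool_pos: [0.4889, 0.3386, 0.0765]
tcp_rot: [0.0, 0.676, 0.737, 0.0]
ft_force: [-0.6, 0.4, 0.0]
grip_width: 0.854
```

Run:
```python
from h import *
s=st();print(s['clock'],s['tool_pos'],s['ft_force'],s['grip_width'])
c=shot('wrist');save(c,'w12.png')
```

```text
14.65 [0.4889 0.3386 0.0765] [-0.5603  0.3881  0.015 ] 0.8541999188976522
```

View pics/w12.png

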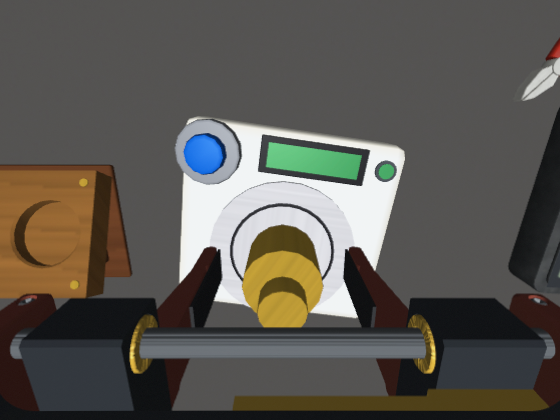

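The fingers are open and clear on both sides, and the weight is upright. I'm retreating straight up.

>>> jog_arm(motion=[0,0,0,0,0,-0.5,7.5,0,0,0,0,0,-1.5,7.5,0,0,0,0,0,-3,7.5,0,0,0,0,0,-5,7.5,0,0,0,0,0,-8,7.5,0,0,0,0,0,-11,7.5,0,0,0,0,0,-14,7.5,0,0,0,0,0,-17,7.5,0,0,0,0,0,-18,7.5,0,0,0,0,0,-18,7.5])

```text
clock: 15.7
tool_pos: [0.4893, 0.3391, 0.2589]
tcp_rot: [0.001, 0.676, 0.737, 0.002]
ft_force: [-0.1, -0.2, -0.2]
grip_width: 0.85
```

>>> jog_arm(motion=[0,0,0,0,-2,0,7.5,0,0,0,0,-6,0,7.5,0,0,0,0,-10,0,7.5,0,0,0,0,-12,0,7.5,0,0,0,0,-12,0,7.5])

```text
clock: 16.2
tool_pos: [0.3661, 0.3278, 0.2555]
tcp_rot: [0.0, 0.674, 0.738, -0.001]
ft_force: [0.8, 0.1, 0.0]
grip_width: 0.854
```

Run:
```python
from h import *
s=st();print(s['clock'],s['tool_pos'],s['ft_force'],s['grip_width'])
c=shot('wrist')
im=c['pixels'].copy();t=np.linspace(0,2*np.pi,80)
for cc,r,z in(((.489,.338),.0345,.061),((.489,.338),.022,.101)):
    P=proj(c,[[cc[0]+r*np.cos(a),cc[1]+r*np.sin(a),z] for a in t]);cv2.polylines(im,[np.int32(P)],True,(0,0,255),1)
cv2.imwrite('pics/w13.png',im)
b=shot('scene');cv2.imwrite('pics/s13.png',cv2.resize(b['pixels'][140:290,170:370],None,fx=3.8,fy=3.8,interpolation=cv2.INTER_CUBIC))
```

```text
16.2 [0.3661 0.3278 0.2555] [0.7656 0.0913 0.0162] 0.8537320262098456
```

View pics/w13.png

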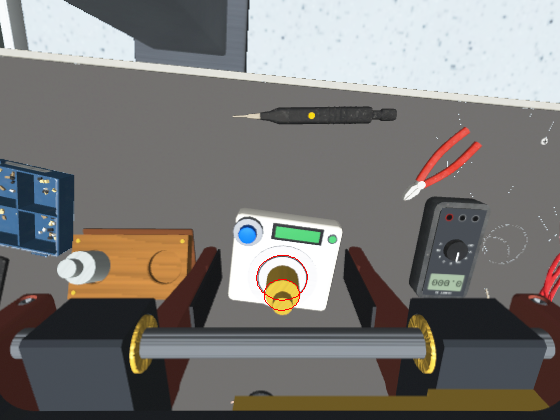

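View pics/s13.png

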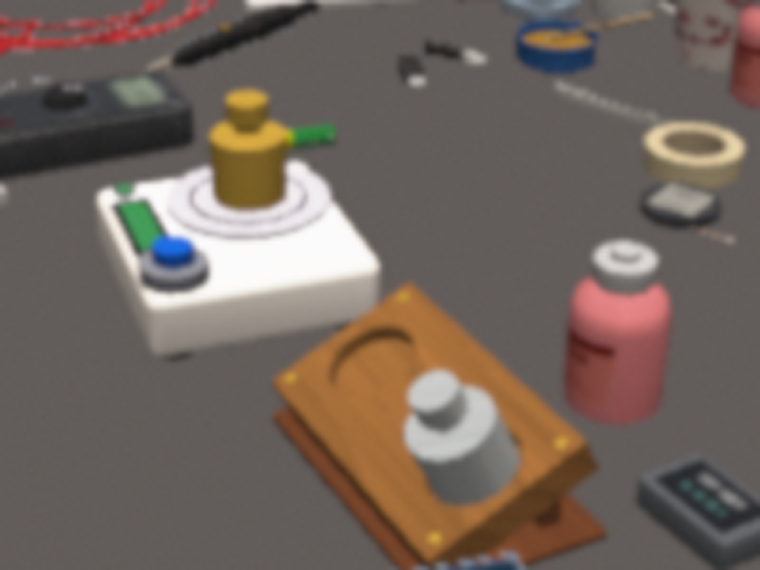

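The weight stands upright, centred in the ring: ring centre column about 249, weight about 250. The steel weight is in its pocket and the bottle is standing. Handing in.

Run:
```python
from workcell import arm
print(arm.sign_off())
```

```text
the job is handed in; nothing more can be done
None
```

I pressed the zero key with the pan empty, then set the brass weight upright inside the pan's black ring and let go. I handed the job in at about 16 s on the robot's clock.

- **Zero key:** I pressed it with the shut fingertips and held it on its hard stop at about 36 N. It takes 5 N to go fully down, so it bottomed. I couldn't read its travel directly, and judged it from the force and the pictures.
- **Harder first press:** The key top was higher than I had assumed, about 66 mm. My first touch therefore reached about 77 N at the fingertips. That is under the 120 N wrist limit, but I couldn't check how it counts against the 40 N limit for the arm and gripper body.
- **Placing:** I gripped the body (opening read about 43.5 mm), lifted it square out of the pocket and turned it upright. I lowered it until the pan carried the full weight, with about 6 mm of sinking against the 14 mm stop, and then opened the fingers.
- **Joint 6:** It was right at the lower end of its range during the grasp, reading 0.131 against a limit of 0.13 rad.
- **Last checks:** The final pictures show the brass weight upright and centred in the ring to within 1–2 mm. The steel weight is in its pocket and the bottle is standing. The gripper is clear with almost no force on it.

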